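# Walk the die block round to the fence

## Robot

A 6-joint arm with a two-finger parallel gripper is mounted at the origin on a cart in front of the work surface, level with it; the furniture and walls round the work are solid. World frame = base frame: x ahead of the robot, y to its left, z up, the work surface at z = 0. Lengths are in m, angles in degrees, forces in N, time in s.
With the tool pointing down it reaches from about 0.4 to 0.825 m from the base axis. Payload 7 kg.
Tool frame: the origin (TCP) lies between the finger pads; the fingertips stand 19 mm ahead of it and the grasp point (between the pads) is the TCP; z points along the fingers, y is the line along which they close (so a half turn about z gives the same grasp; the last joint's range is limited). The gripper opens to 88 mm and grips with 3 to 60 N. Pads are 19 mm wide; open, the fingers measure 130 mm over their backs; the gripper's body (78 mm by 193 mm) begins 47 mm behind the grasp point.
Start: joints at [-55.628, 20.546, 0.682, 0, -70.136, -16.507], TCP at [0.207, -0.642, 0.246] pointing down, gripper open.
Joint ranges: [-176.03, 176.03], [-82.01, 121.73], [-58.28, 71.71], [-173.87, 95.51], [-174.79, -0.11], [-173.66, 173.66]. Speed limits (degrees/s): [136.94, 136.94, 172.46, 180, 180, 180].

## Interface

Orientations are given as [roll, pitch, yaw] about the fixed x, y, z axes, in that order (R = Rz(yaw) Ry(pitch) Rx(roll)).
In Python, from plant import r gives the robot as it stands. The module is installed in compiled form; this text tells all that it offers.
- The arm moves only by the shell command python3 -m pendant 'ROWS' [OPENING] [FORCE]. ROWS is JSON, a list of rows, each a list of 6 numbers: the shift along the tool's x, y, z in mm, then the turn, a rotation vector about the tool's x, y, z in rad. In form: [[tx, ty, tz, wx, wy, wz], ...]. A call has 1 to 20 rows; each row is the pose to reach, as a shift and turn from the pose commanded when the call began, along the tool's axes at that moment; what a row does not reach only later rows make up. A row lasts 1/8 s, in which the tool goes at most 62.5 mm and 10.7 degrees, less where a joint would pass 70% of its speed; a pose out of reach is approached as far as the arm can. A call with a gripper value outside its range is refused whole. OPENING is the finger opening in mm, from 0 to 87.6, set as the call begins (- or left out, the last holds). The fingers move at their own pace and stop on an object; FORCE is the grip in N (left out, the last holds). Time passes only in rows, so rows that repeat a pose let the fingers close. It gives the time, the measured TCP pose, the force, the opening and the grip force at its end, in the units of the state.
- r.get_state(): the state, without advancing time (a new reading comes with each control period).
- r.capture(name): name is "side" or "top" or "wrist"; returns the picture (400x640x3 uint8, red, green, blue); there is no depth.
- r.camera_params(name): a dict with "mtx" (3x3 intrinsics, pixels), "rvec" (rotation vector, rad) and "tvec" (3), from world to camera coordinates, as OpenCV has them; the wrist camera has in their place "mount" (4x4, takes a point from camera to tool coordinates, whose origin is the TCP and whose axes are the flange's). Camera axes: x right, y down, z forward; pixel columns grow to the right and rows downward; lengths in m; the calibration is good to about 2 mm. A picture is of the moment at which its call begins: read the wrist's pose just before it. camera_params takes no time and is no camera call.
- r.close_job(): hands the job in; it is judged then, once.
The state is a dict: "time_s": time; "joints": joint angles; "qd": joint speeds; "joint_torque": joint torques, N m; "tcp_pos": TCP position; "eef_rot": TCP orientation; "contact_force": force on the tool from outside, world axes, zero at the start; "moment": the same for the moment, N m; "gripper_width": finger opening in m; "gripper_force": force on a finger pad.
Only numpy, scipy, OpenCV 4.12 (cv2) and the standard library are available. Lean on these libraries where they do the work, as an engineer would, in place of code of your own. Each camera call takes 0.05 s, during which the arm holds its last target. There are 200 camera calls.

## Task

Push the heavy aluminium die block round on the dark plate, nudging one corner and then another with the closed fingertips, until one of its long sides (either will do) lies flat against the front of the blue fence with neither end of the block sticking out past the ends of the fence. Turn it nearly square before it touches the fence, so that no corner strikes the fence while the block is crooked. Only push it: do not grip, lift or tip it, leave the bush, bolt, tin and oil bottle where they stand, and finish with the hand clear of everything.

Things in the scene. Friction and masses are not known exactly. Their poses are not given: they have to be found in the camera images.
- die_block: loose bare aluminium block, 90 mm along its x, 120 mm along its y, 40 mm high, 0.7 to 1.0 kg, two dark pockets drawn on its top; origin at the centre of its underside (long faces at x = -45 and +45 mm, ends at y = -60 and +60 mm). Half a turn looks and counts the same. It starts 43 to 90 degrees off the fence's direction, slides stiffly (about 3 to 12 N), stays where left and is too wide to grip.
- fence: fixed blue steel angle, 200 mm long, 45 mm high, on the plate beyond the block; a little turned and shifted each time. Origin at the foot of its flat front face, half-way along, at the plate's top; x points into the fence, away from the robot, y along the face (-100 to +100 mm). A block flat against it has its centre at x = -45 mm in this frame.
- setup_plate: fixed dark granite plate carrying block and fence, 315 mm in x, 325 mm in y, flat top at z = 0.070 m; origin at the centre of its underside. Fixed furniture: a grey bar along y just in front of it (x = 0.47 to 0.49 m, y = -0.05 to 0.28 m, top z = 0.112), before that a sensor post (x = 0.40 to 0.47, y = 0.10 to 0.24, top z = 0.21), a bar along x at its left (y = 0.33), a tall motor beyond that.
- bush: small bronze bush, 22 mm in diameter and 22 mm high, standing on the plate near its right edge; origin at the centre of its underside; leave it alone
- hex_bolt: steel hexagon bolt standing on its head on the plate near its left edge, 15 mm across and 35 mm high; origin at the centre of its underside; leave it alone
- tin: blue tin with a white lid, 75 mm in diameter, 50 mm high, standing on the worktop to the right of the plate; origin at the centre of its underside; leave it alone
- oil_bottle: clear oil bottle with a red nozzle, 58 mm in diameter, 151 mm high, standing on the worktop to the right of the plate; origin at the centre of its underside; leave it alone

How it is judged (in metres and radians):
At the end, for the whole second after the job is handed in: A long face of the block lies flat against the fence: parallel within 0.04 rad, the block's centre 42 to 49.5 mm in front of the fence's face (45 mm is touching) and within 45 mm of its middle along it; the block is flat on the plate and at rest (angle between the y axis of die_block and the y axis of fence, either way round below 0.04 rad and x of die_block in the frame of fence between -0.0495 and -0.042 m and y of die_block in the frame of fence between -0.045 and 0.045 m and height (world z) of die_block between 0.067 and 0.073 m and angle between die_block's own z axis and vertical below 0.03 rad and linear speed of die_block below 0.01 m/s).
It fails at once if the die block is lifted or tipped (height (world z) of die_block above 0.079 m or angle between die_block's own z axis and vertical above 0.12 rad).
It fails at once if the die block is pushed off the plate (height (world z) of die_block below 0.062 m).
It fails at once if the die block strikes the fence while it is still crooked to it by more than 0.2 rad (about 11 degrees) (contact force between die_block and fence above 1.5 N and angle between the y axis of die_block and the y axis of fence, either way round above 0.2 rad).
It fails at once if the bush, bolt, tin or oil bottle is moved by more than 15 mm or knocked over (distance of any of bush, hex_bolt, tin, oil_bottle from where it was at the start of the episode above 0.015 m or angle between any of bush, hex_bolt, tin, oil_bottle's own z axis and vertical above 0.3 rad).
It also fails if it takes over 72 s, if anything falls off the work surface, if the arm or the gripper's body presses on something with over 40 N, if the wrist force passes 120 N, or if a joint passes its speed limit or range.

## Working session

There is one attempt and no reset: what is moved stays moved. The work goes in short steps, Python scripts to look and compute and a shell command to move; the robot and the scene stay as the last step left them, time stands still between calls to the robot, and variables do not carry over. Pictures are saved under pics/ and viewed, at most 10 in all, crops included, and the job is handed in when it is done.

```bash
mkdir -p pics
python3 - <<'E'
from plant import r
import cv2
s=r.get_state();print(s)
for n in("top","side"):
    im=r.capture(n);cv2.imwrite(f"pics/{n}0.png",im[:,:,::-1])
    print(n,r.camera_params(n))
E
```

```text
{'time_s': 0.0, 'joints': array([-5.56284844e+01,  2.05915808e+01,  6.35028854e-01, -2.08183917e-02,
       -7.01370355e+01, -1.65061158e+01]), 'qd': array([ 0.01907295, -0.0668991 , -0.03513145, -0.04398137, -0.06913143,
       -0.01848064]), 'joint_torque': array([ 1.33079542e-03, -5.82723355e+01,  2.93060428e+01,  6.99736252e+00,
        6.99873941e-03, -1.46209027e-04]), 'tcp_pos': array([ 0.20691014, -0.64202535,  0.24462837]), 'eef_rot': array([ 1.79904708e+02, -7.82832687e-03, -1.62141683e+02]), 'contact_force': array([ 0.85609366, -0.77915719,  0.22351109]), 'moment': array([0.03604258, 0.00720325, 0.0068775 ]), 'gripper_force': 0.0, 'gripper_width': 0.08776757068160948}
top {'mtx': array([[487.76364054,   0.        , 330.14769247],
       [  0.        , 487.76364054, 195.44026315],
       [  0.        ,   0.        ,   1.        ]]), 'rvec': array([ 2.26667959, -1.90380697,  0.22167248]), 'tvec': array([-0.01175544,  0.63718024,  0.87063807])}
side {'mtx': array([[474.63665455,   0.        , 324.51044701],
       [  0.        , 474.63665455, 199.32475962],
       [  0.        ,   0.        ,   1.        ]]), 'rvec': array([ 2.02269072, -0.38234212,  0.26242807]), 'tvec': array([-0.56975726,  0.19918226,  0.59491331])}
```

View pics/top0.png

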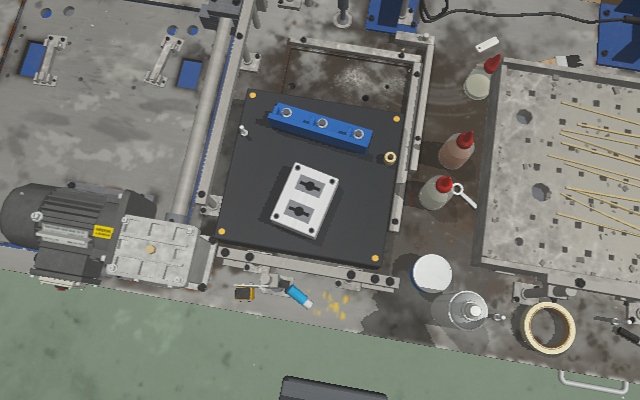

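View pics/side0.png

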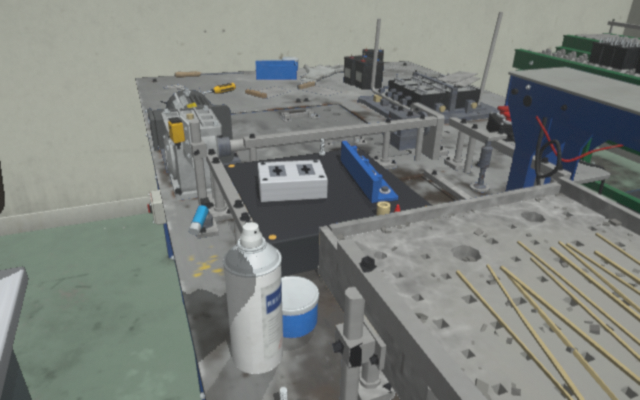

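```bash
cat > h.py <<'E'
from plant import r
import cv2, numpy as np
def cam(n="top"):
    p=r.camera_params(n);R=cv2.Rodrigues(p["rvec"])[0];return p["mtx"],R,np.array(p["tvec"])
def cast(px,z,n="top"):
    K,R,t=cam(n);px=np.atleast_2d(px).astype(float)
    d=np.c_[px,np.ones(len(px))]@np.linalg.inv(K).T@R;c=-R.T@t
    return c+d*((z-c[2])/d[:,2])[:,None]
def proj(P,n="top"):
    K,R,t=cam(n);return cv2.projectPoints(np.atleast_2d(P).astype(float),cv2.Rodrigues(R)[0],t,K,None)[0][:,0]
def rect(mask,z):
    c=max(cv2.findContours(mask.astype(np.uint8),0,cv2.CHAIN_APPROX_NONE)[0],key=cv2.contourArea)[:,0]
    w=cast(c,z)[:,:2]; q=cv2.minAreaRect((w*1000).astype(np.float32)); return q,cv2.boxPoints(q),c
def block(im=None,thr=125,roi=(150,265,225,385)):
    im=r.capture("top") if im is None else im
    m=np.zeros(im.shape[:2],bool);a,b,c,d=roi
    hsv=cv2.cvtColor(im,cv2.COLOR_RGB2HSV)
    m[a:b,c:d]=((hsv[...,2]>thr)&(hsv[...,1]<60))[a:b,c:d]
    m=cv2.morphologyEx(m.astype(np.uint8),cv2.MORPH_CLOSE,np.ones((9,9)))
    m=cv2.morphologyEx(m,cv2.MORPH_OPEN,np.ones((7,7)))
    return rect(m,.11)+(im,)
E
python3 - <<'E'
from h import *
K,R,t=cam();print("cam",-R.T@t)
im=cv2.imread("pics/top0.png")[:,:,::-1].copy()
for thr in(125,150,170,190):
    q,b,c,_=block(im,thr);print(thr,q,b.round().tolist())
hsv=cv2.cvtColor(im,cv2.COLOR_RGB2HSV)
m=np.zeros((400,640),np.uint8);m[90:160,255:385]=((hsv[...,0]>95)&(hsv[...,0]<125)&(hsv[...,1]>110))[90:160,255:385]
m=cv2.morphologyEx(m,cv2.MORPH_CLOSE,np.ones((9,9)))
q,b,c=rect(m,.115);print("fence",q,b.round().tolist());print(cast(cv2.boxPoints(cv2.minAreaRect(c)),.07).round(3).tolist())
for nm,p,z in(("bolt",(242,130),.105),("bush",(390,157),.092),("tin",(432,272),.05),("bottle",(474,312),.15)):print(nm,cast(p,z).round(3))
cv2.imwrite("pics/c0.png",cv2.resize(im[80:270,205:415],None,fx=3.8,fy=3.1,interpolation=2)[:,:,::-1])
E
```

```text
cam [0.41849256 0.06401127 0.99242835]
125 ((606.8397827148438, 142.49444580078125), (91.04586791992188, 118.87548828125), 77.49235534667969) [[539.0, 111.0], [655.0, 85.0], [675.0, 174.0], [559.0, 200.0]]
150 ((606.9722290039062, 143.0074462890625), (89.20099639892578, 118.10863494873047), 77.5302734375) [[540.0, 112.0], [655.0, 87.0], [674.0, 174.0], [559.0, 199.0]]
170 ((607.08544921875, 142.91688537597656), (88.28955078125, 117.87821197509766), 77.6025619506836) [[540.0, 112.0], [655.0, 87.0], [674.0, 173.0], [559.0, 199.0]]
190 ((607.4606323242188, 143.04623413085938), (87.52938079833984, 117.22415924072266), 77.6601791381836) [[541.0, 113.0], [655.0, 88.0], [674.0, 173.0], [560.0, 198.0]]
fence ((748.53955078125, 141.78933715820312), (201.40045166015625, 50.49250793457031), 82.39334106445312) [[710.0, 45.0], [760.0, 39.0], [787.0, 238.0], [737.0, 245.0]]
[[0.753, 0.253, 0.07], [0.806, 0.249, 0.07], [0.778, 0.037, 0.07], [0.725, 0.044, 0.07]]
bolt [[0.72  0.287 0.105]]
bush [[ 0.72  -0.003  0.092]]
tin [[ 0.52  -0.119  0.05 ]]
bottle [[ 0.456 -0.177  0.15 ]]
```

View pics/c0.png

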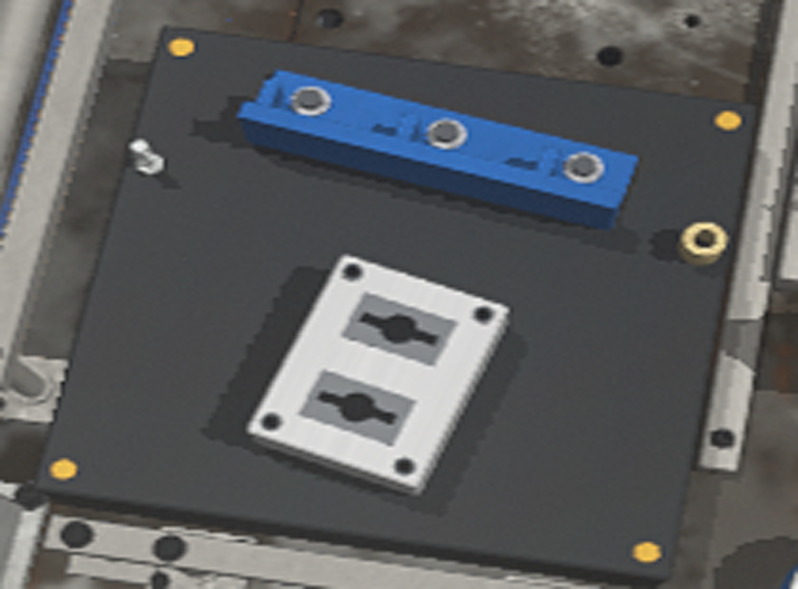

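```bash
cat >> h.py <<'E'
def to(x,y,z,yaw=None):
    "shift/turn row (tool axes) from the present pose to a world pose, tool down"
    from scipy.spatial.transform import Rotation as Ro
    s=r.get_state();R=Ro.from_euler('xyz',s["eef_rot"],degrees=True)
    yw=s["eef_rot"][2] if yaw is None else yaw
    T=Ro.from_euler('xyz',[180,0,yw],degrees=True)
    return np.r_[R.inv().apply(np.array([x,y,z])-s["tcp_pos"])*1000,(R.inv()*T).as_rotvec()].round(3)
E
python3 - <<'E'
from h import *
im=cv2.imread("pics/top0.png")[:,:,::-1].copy();hsv=cv2.cvtColor(im,cv2.COLOR_RGB2HSV)
m=(hsv[...,0]>95)&(hsv[...,0]<125)&(hsv[...,1]>110)
for z,pts in((.07,[[c,max(np.where(m[90:160,c])[0])+90.5] for c in range(273,361)]),):
    w=cast(pts,z)[:,:2];vx,vy,x0,y0=cv2.fitLine((w*1000).astype(np.float32),cv2.DIST_HUBER,0,.01,.01).ravel();print("bottom line",vx,vy,x0,y0,np.degrees(np.arctan2(vy,vx)))
print("front top", cast([(267.8,117),(366,146)],.115).round(3).tolist())
print("front bottom ends", cast([(269.3,127.7),(365,152.9)],.07).round(3).tolist())
print(to(.68,.235,.246,-90))
E
python3 -m pendant '[[-720,690,0,0,0,-1.259],[-720,690,0,0,0,-1.259],[-720,690,0,0,0,-1.259],[-720,690,0,0,0,-1.259],[-720,690,0,0,0,-1.259],[-720,690,0,0,0,-1.259],[-720,690,0,0,0,-1.259],[-720,690,0,0,0,-1.259],[-720,690,0,0,0,-1.259],[-720,690,0,0,0,-1.259],[-720,690,0,0,0,-1.259],[-720,690,0,0,0,-1.259],[-720,690,0,0,0,-1.259],[-720,690,0,0,0,-1.259],[-720,690,0,0,0,-1.259],[-720,690,0,0,0,-1.259],[-720,690,0,0,0,-1.259],[-720,690,0,0,0,-1.259]]' 0 60
python3 -c "
from h import *
print(to(.68,.235,.104,-90))"
```

```text
bottom line 0.13335007 0.991069 738.65063 145.16841 82.33677
front top [[0.751, 0.241, 0.115], [0.726, 0.047, 0.115]]
front bottom ends [[0.747, 0.243, 0.07], [0.728, 0.045, 0.07]]
[-7.19265e+02  6.89750e+02 -3.99000e-01  1.00000e-03  1.00000e-03
 -1.25900e+00]
time_s: 2.35
tcp_pos: [0.6802, 0.2352, 0.2444]
eef_rot: [179.9, -0.1, -90.0]
contact_force: [0.2, -1.4, 0.4]
gripper_width: 0.0005
gripper_force: 0.0
[ 7.50000e-02 -1.90000e-02  1.40396e+02  2.00000e-03 -1.00000e-03
  0.00000e+00]
```

```bash
python3 -m pendant '[[0,0,50,0,0,0],[0,0,100,0,0,0],[0,0,130,0,0,0],[0,0,141,0,0,0],[20,0,141,0,0,0],[35,0,141,0,0,0],[42,0,141,0,0,0],[48,0,141,0,0,0],[53,0,141,0,0,0],[58,0,141,0,0,0],[63,0,141,0,0,0],[68,0,141,0,0,0],[73,0,141,0,0,0],[78,0,141,0,0,0],[83,0,141,0,0,0],[88,0,141,0,0,0],[88,0,141,0,0,0]]'
python3 - <<'E'
from h import *
im=r.capture("top");cv2.imwrite("pics/t1.png",cv2.resize(im[60:300,180:440],None,fx=2.5,fy=2.5)[:,:,::-1])
q,b,c,_=block(im,150);print(q,b.round().tolist())
E
```

```text
time_s: 4.47
tcp_pos: [0.6801, 0.1462, 0.1041]
eef_rot: [179.9, -0.0, -90.0]
contact_force: [1.7, 0.5, 0.5]
gripper_width: 0.0004
gripper_force: 0.8
((597.83447265625, 126.54269409179688), (92.07044982910156, 118.30243682861328), 55.15574264526367) [[523.0, 123.0], [620.0, 55.0], [673.0, 131.0], [576.0, 198.0]]
```

View pics/t1.png

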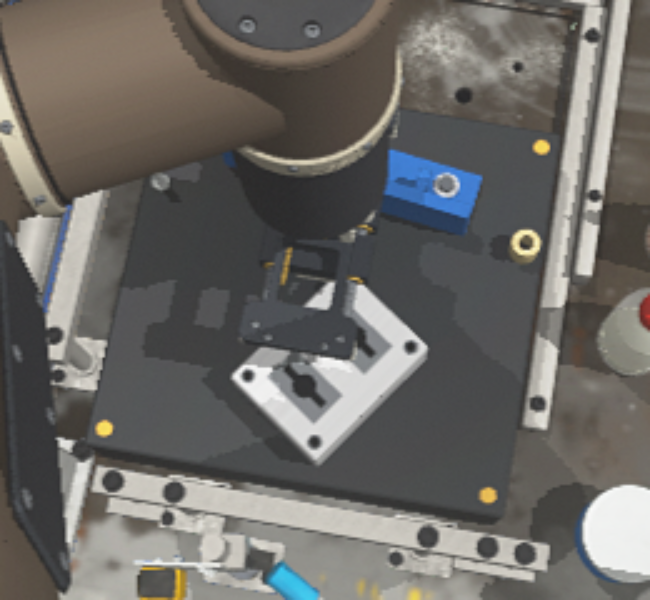

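```bash
python3 -m pendant '[[-6,0,0,0,0,0],[-6,0,-45,0,0,0],[-6,0,-90,0,0,0],[76,150,-90,0,0,-1.571],[76,150,-90,0,0,-1.571],[76,150,-90,0,0,-1.571],[76,150,-90,0,0,-1.571],[76,150,-90,0,0,-1.571],[76,150,-90,0,0,-1.571],[76,150,-90,0,0,-1.571],[76,150,-90,0,0,-1.571],[76,150,-90,0,0,-1.571],[76,150,-90,0,0,-1.571],[76,150,-50,0,0,-1.571],[76,150,-15,0,0,-1.571],[76,150,0,0,0,-1.571],[76,150,0,0,0,-1.571]]'
python3 -m pendant '[[0,-10,0,0,0,0],[0,-16,0,0,0,0],[0,-21,0,0,0,0],[0,-26,0,0,0,0],[0,-31,0,0,0,0],[0,-36,0,0,0,0],[0,-41,0,0,0,0],[0,-46,0,0,0,0],[0,-51,0,0,0,0],[0,-56,0,0,0,0],[0,-56,0,0,0,0]]'
python3 - <<'E'
from h import *
im=r.capture("top");cv2.imwrite("pics/t2.png",cv2.resize(im[60:300,180:440],None,fx=2.5,fy=2.5)[:,:,::-1])
q,b,c,_=block(im,150);print(q,b.round().tolist())
E
```

```text
time_s: 6.65
tcp_pos: [0.5302, 0.071, 0.1039]
eef_rot: [179.9, 0.1, -0.0]
contact_force: [0.4, -0.0, 0.1]
gripper_width: 0.0006
gripper_force: 0.0
time_s: 8.02
tcp_pos: [0.5306, 0.1278, 0.1044]
eef_rot: [-180.0, 0.0, 0.0]
contact_force: [-0.9, -0.6, -0.6]
gripper_width: 0.0003
gripper_force: 0.4
((487.63873291015625, 182.8527374267578), (19.764976501464844, 59.82112121582031), 9.941617965698242) [[473.0, 211.0], [483.0, 152.0], [503.0, 155.0], [492.0, 214.0]]
```

View pics/t2.png

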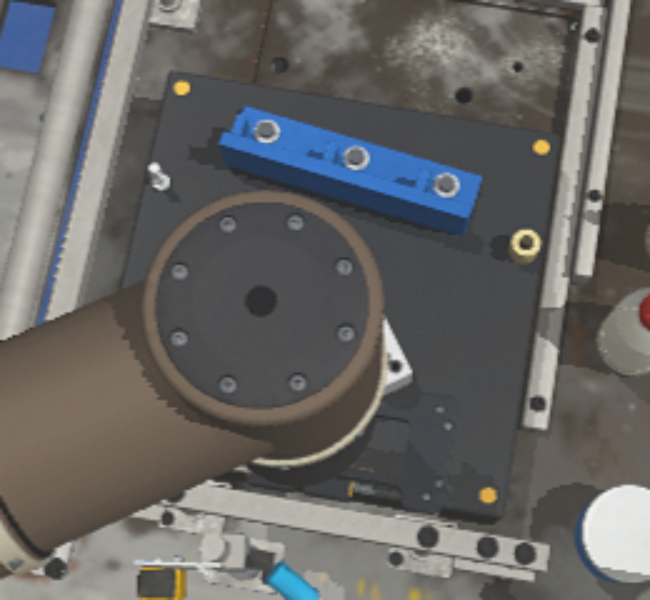

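```bash
python3 -m pendant '[[-2,8,0,0,0,0],[-2,20,-45,0,0,0],[-2,60,-95,0,0,0],[-2,120,-95,0,0,0],[-2,180,-95,0,0,0],[-2,200,-95,0,0,0],[-2,200,-95,0,0,0]]'
python3 - <<'E'
from h import *
im=r.capture("top");cv2.imwrite("pics/t3.png",cv2.resize(im[60:300,180:440],None,fx=2.5,fy=2.5)[:,:,::-1])
q,b,c,_=block(im,150);print(q,b.round().tolist())
E
```

```text
time_s: 8.95
tcp_pos: [0.5285, -0.0746, 0.1997]
eef_rot: [-180.0, -0.0, -0.2]
contact_force: [0.2, 0.5, -0.6]
gripper_width: 0.0005
gripper_force: 0.0
((593.65185546875, 47.237911224365234), (182.67311096191406, 22.479877471923828), 12.83908462524414) [[502.0, 38.0], [507.0, 16.0], [685.0, 57.0], [680.0, 78.0]]
```

View pics/t3.png

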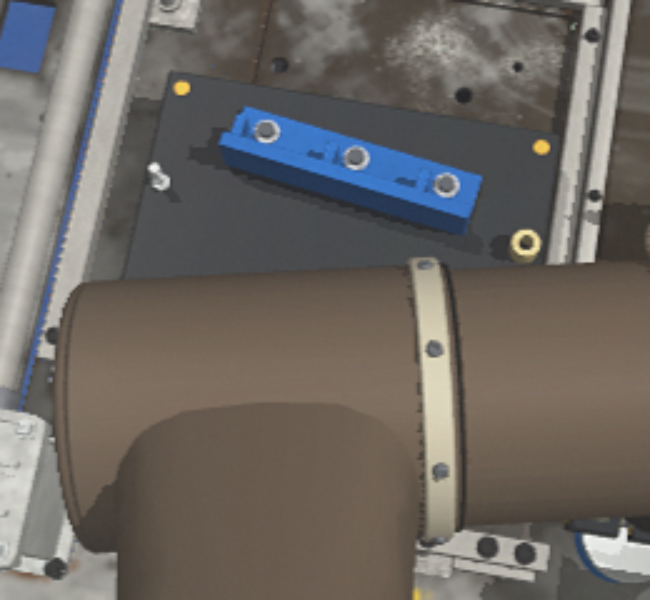

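```bash
python3 -m pendant '[[-178,375,-50,0,0,0],[-178,375,-50,0,0,0],[-178,375,-50,0,0,0],[-178,375,-50,0,0,0],[-178,375,-50,0,0,0],[-178,375,-50,0,0,0],[-178,375,-50,0,0,0],[-178,375,-50,0,0,0],[-178,375,-50,0,0,0]]'
python3 - <<'E'
from h import *
im=r.capture("top");cv2.imwrite("pics/t4.png",cv2.resize(im[60:300,180:440],None,fx=2.5,fy=2.5)[:,:,::-1])
q,b,c,_=block(im,150);print(q,b.round().tolist())
E
```

```text
time_s: 10.12
tcp_pos: [0.3512, -0.4473, 0.2493]
eef_rot: [-180.0, 0.0, 0.0]
contact_force: [-0.5, 0.3, -0.7]
gripper_width: 0.0004
gripper_force: 0.0
((602.2509155273438, 140.47891235351562), (89.03347778320312, 117.96228790283203), 35.67005157470703) [[532.0, 162.0], [600.0, 67.0], [673.0, 119.0], [604.0, 214.0]]
```

```bash
python3 -m pendant '[[169,-579,0,0,0,0],[169,-579,0,0,0,0],[169,-579,0,0,0,0],[169,-579,0,0,0,0],[169,-579,0,0,0,0],[169,-579,0,0,0,0],[169,-579,0,0,0,0],[169,-579,0,0,0,0],[169,-579,0,0,0,0],[169,-579,0,0,0,0],[169,-579,0,0,0,0],[169,-579,0,0,0,0],[169,-579,50,0,0,0],[169,-579,100,0,0,0],[169,-579,135,0,0,0],[169,-579,145,0,0,0],[169,-579,145,0,0,0]]'
python3 -m pendant '[[4,-3,0,0,0,0],[8,-7,0,0,0,0],[12,-11,0,0,0,0],[16,-15,0,0,0,0],[20,-19,0,0,0,0],[24,-23,0,0,0,0],[28,-27,0,0,0,0],[32,-31,0,0,0,0],[36,-34,0,0,0,0],[40,-37,0,0,0,0],[40,-37,0,0,0,0]]'
python3 - <<'E'
from h import *
im=r.capture("top");cv2.imwrite("pics/t5.png",cv2.resize(im[60:300,180:440],None,fx=2.5,fy=2.5)[:,:,::-1])
im=r.capture("wrist");cv2.imwrite("pics/w5.png",im[:,:,::-1])
E
```

```text
time_s: 12.3
tcp_pos: [0.5198, 0.1308, 0.1051]
eef_rot: [180.0, -0.0, 0.0]
contact_force: [-0.5, 0.1, 0.4]
gripper_width: 0.0008
gripper_force: 0.0
time_s: 13.68
tcp_pos: [0.5604, 0.1687, 0.1045]
eef_rot: [-180.0, -0.1, 0.0]
contact_force: [-0.1, 0.0, -0.1]
gripper_width: 0.0004
gripper_force: 0.4
```

View pics/w5.png

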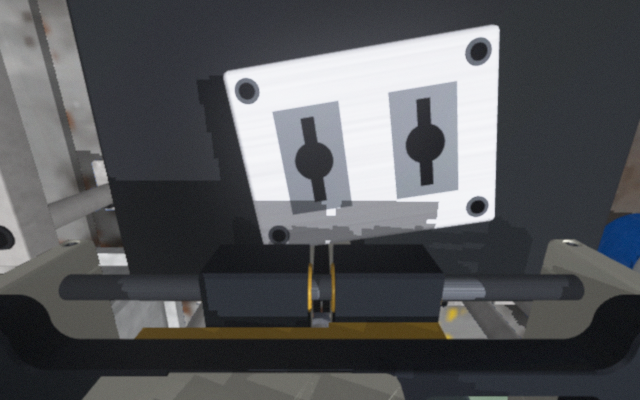

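```bash
cat >> h.py <<'E'
def wcast(px,z):
    from scipy.spatial.transform import Rotation as Ro
    s=r.get_state();p=r.camera_params("wrist");T=np.eye(4);T[:3,:3]=Ro.from_euler('xyz',s["eef_rot"],degrees=True).as_matrix();T[:3,3]=s["tcp_pos"]
    M=T@np.array(p["mount"]);d=np.c_[np.atleast_2d(px),np.ones(len(px))]@np.linalg.inv(p["mtx"]).T@M[:3,:3].T;c=M[:3,3]
    return c+d*((z-c[2])/d[:,2])[:,None]
E
python3 - <<'E'
from h import *
w=wcast([(227,73),(498,26),(496,218),(262,243)],.11)[:,:2]*1000
print(w.round(1).tolist(),w.mean(0),cv2.minAreaRect(w.astype(np.float32)))
E
```

```text
[[657.4, 209.9], [675.2, 96.8], [590.7, 82.0], [576.7, 199.9]] [624.99989892 147.1427921 ] ((625.8793334960938, 146.1604461669922), (85.76522064208984, 118.73827362060547), 7.089607238769531)
```

```bash
python3 -m pendant '[[4,-2,0,0,0,0],[8,-3,0,0,0,0],[12,-4,0,0,0,0],[16,-5,0,0,0,0],[20,-5,0,0,0,0],[22,-5,0,0,0,0],[22,-5,0,0,0,0]]'
python3 - <<'E'
from h import *
im=r.capture("wrist");cv2.imwrite("pics/w6.png",im[:,:,::-1])
hsv=cv2.cvtColor(im,cv2.COLOR_RGB2HSV);m=np.zeros((400,640),np.uint8);m[:245,150:600]=((hsv[...,2]>100)&(hsv[...,1]<70))[:245,150:600]
m=cv2.morphologyEx(m,cv2.MORPH_OPEN,np.ones((7,7)))
c=max(cv2.findContours(m,0,2)[0],key=cv2.contourArea);h=cv2.convexHull(c)
p=cv2.approxPolyDP(h,12,True)[:,0];print(p.tolist());w=wcast(p,.11)[:,:2]*1000;print(w.round().tolist(),cv2.minAreaRect(w.astype(np.float32)))
E
```

```text
time_s: 14.65
tcp_pos: [0.5819, 0.1731, 0.1045]
eef_rot: [180.0, -0.0, -0.0]
contact_force: [-3.1, 0.2, 0.8]
gripper_width: 0.0005
gripper_force: 1.6
[[256, 64], [527, 67], [492, 244], [265, 242]]
[[683.0, 202.0], [681.0, 86.0], [598.0, 86.0], [599.0, 203.0]] ((640.175537109375, 144.0168914794922), (116.98656463623047, 83.66288757324219), 89.48258209228516)
```

View pics/w6.png

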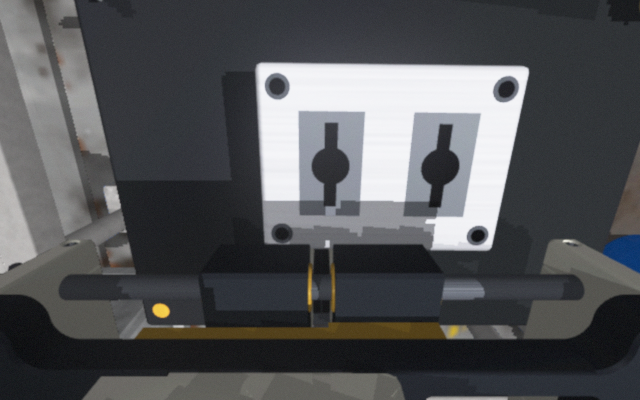

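```bash
python3 -m pendant '[[4,0,0,0,0,0],[8,-1,0,0,0,0],[12,-1,0,0,0,0],[12,-1,0,0,0,0],[2,-1,0,0,0,0],[0,12,0,0,0,0.07],[0,22,0,0,0,0.133],[0,22,0,0,0,0.133]]'
python3 - <<'E'
from h import *
im=r.capture("wrist");cv2.imwrite("pics/w7.png",im[:,:,::-1])
hsv=cv2.cvtColor(im,cv2.COLOR_RGB2HSV);m=np.zeros((400,640),np.uint8);m[:245,150:600]=((hsv[...,2]>100)&(hsv[...,1]<70))[:245,150:600]
m=cv2.morphologyEx(m,cv2.MORPH_OPEN,np.ones((7,7)))
c=max(cv2.findContours(m,0,2)[0],key=cv2.contourArea);h=cv2.convexHull(c)
p=cv2.approxPolyDP(h,12,True)[:,0];print(p.tolist());w=wcast(p,.11)[:,:2]*1000;print(w.round().tolist(),cv2.minAreaRect(w.astype(np.float32)))
E
```

```text
time_s: 15.7
tcp_pos: [0.5816, 0.1509, 0.1049]
eef_rot: [-180.0, -0.1, -7.6]
contact_force: [0.8, 0.3, 1.3]
gripper_width: 0.0003
gripper_force: 0.0
[[457, 25], [442, 220], [234, 231], [210, 218], [179, 43]]
[[689.0, 82.0], [603.0, 88.0], [610.0, 193.0], [619.0, 204.0], [697.0, 197.0]] ((649.9923706054688, 142.9280548095703), (116.35282897949219, 86.47502136230469), 85.73928833007812)
```

```bash
python3 -m pendant '[[6,0,0,0,0,0],[11,0,0,0,0,0],[15,0,0,0,0,0],[19,0,0,0,0,0],[23,0,0,0,0,0],[27,0,0,0,0,0],[31,0,0,0,0,0],[35,0,0,0,0,0],[39,0,0,0,0,0],[42,0,0,0,0,0],[45,0,0,0,0,0],[48,0,0,0,0,0]]'
python3 -m pendant '[[1,0,0,0,0,0],[2,0,0,0,0,0],[3,0,0,0,0,0]]'
python3 - <<'E'
from h import *
print(r.get_state()["contact_force"])
im=r.capture("wrist")
hsv=cv2.cvtColor(im,cv2.COLOR_RGB2HSV);m=np.zeros((400,640),np.uint8);m[:245,150:600]=((hsv[...,2]>100)&(hsv[...,1]<70))[:245,150:600]
m=cv2.morphologyEx(m,cv2.MORPH_OPEN,np.ones((7,7)))
c=max(cv2.findContours(m,0,2)[0],key=cv2.contourArea);h=cv2.convexHull(c)
p=cv2.approxPolyDP(h,12,True)[:,0];print(p.tolist());w=wcast(p,.11)[:,:2]*1000;print(w.round().tolist(),cv2.minAreaRect(w.astype(np.float32)))
E
```

```text
time_s: 17.25
tcp_pos: [0.6283, 0.1447, 0.1043]
eef_rot: [179.9, 0.1, -7.6]
contact_force: [-6.5, 1.3, 4.4]
gripper_width: 0.0005
gripper_force: 3.1
time_s: 17.62
tcp_pos: [0.6312, 0.1443, 0.1043]
eef_rot: [179.9, 0.1, -7.6]
contact_force: [-5.4, 1.5, 4.0]
gripper_width: 0.0003
gripper_force: 3.0
[-5.36357694  1.52497085  4.02482285]
[[467, 66], [442, 244], [213, 230], [194, 65]]
[[722.0, 71.0], [639.0, 81.0], [662.0, 196.0], [738.0, 185.0]] ((688.3953247070312, 133.70118713378906), (116.95734405517578, 83.77735900878906), 82.218505859375)
```

```bash
python3 -m pendant '[[1,0,0,0,0,0],[2,0,0,0,0,0],[3,0,0,0,0,0],[4,0,0,0,0,0]]'; python3 -m pendant '[[1,0,0,0,0,0],[2,0,0,0,0,0]]'; python3 -m pendant '[[1,0,0,0,0,0],[2,0,0,0,0,0]]'
```

```text
time_s: 18.18
tcp_pos: [0.6333, 0.144, 0.1043]
eef_rot: [179.9, 0.3, -7.6]
contact_force: [-16.7, 5.2, 13.3]
gripper_width: 0.0003
gripper_force: 8.8
time_s: 18.42
tcp_pos: [0.6333, 0.1439, 0.1043]
eef_rot: [179.9, 0.5, -7.6]
contact_force: [-26.1, 8.1, 18.6]
gripper_width: 0.0006
gripper_force: 13.3
time_s: 18.68
tcp_pos: [0.6334, 0.1438, 0.1043]
eef_rot: [179.9, 0.7, -7.6]
contact_force: [-34.5, 10.0, 24.4]
gripper_width: 0.0006
gripper_force: 17.6
```

```bash
python3 -m pendant '[[-5,0,0,0,0,0],[-12,0,0,0,0,0],[-35,0,0,0,0,0],[-45,0,-30,0,0,0],[-45,0,-85,0,0,0],[-45,0,-145,0,0,0],[-201,626,-145,0,0,0],[-201,626,-145,0,0,0],[-201,626,-145,0,0,0],[-201,626,-145,0,0,0],[-201,626,-145,0,0,0],[-201,626,-145,0,0,0],[-201,626,-145,0,0,0],[-201,626,-145,0,0,0],[-201,626,-145,0,0,0],[-201,626,-145,0,0,0],[-201,626,-145,0,0,0],[-201,626,-145,0,0,0],[-201,626,-145,0,0,0]]'
python3 - <<'E'
from h import *
im=r.capture("top");cv2.imwrite("pics/t8.png",cv2.resize(im[80:230,225:415],None,fx=4,fy=4,interpolation=2)[:,:,::-1])
for t in(150,170):
    q,b,c,_=block(im,t,(110,265,225,382));print(q,b.round().tolist())
    C=np.array(q[0]);d=C-[738.65,144];f=np.array([.13335,.9911]);n=np.array([.9911,-.13335]);print(d@n,d@f)
E
```

```text
time_s: 21.05
tcp_pos: [0.3583, -0.4499, 0.2495]
eef_rot: [-180.0, -0.0, -7.6]
contact_force: [0.6, 0.6, -0.3]
gripper_width: 0.0005
gripper_force: 0.0
((693.9555053710938, 132.40213012695312), (119.38975524902344, 95.8999252319336), 82.46202087402344) [[639.0, 80.0], [734.0, 67.0], [749.0, 185.0], [654.0, 198.0]]
-42.75013767913816 -17.4546596899414
((693.6021118164062, 132.48602294921875), (118.44625854492188, 94.30719757080078), 82.42987823486328) [[639.0, 80.0], [733.0, 68.0], [748.0, 185.0], [655.0, 197.0]]
-43.111573139038065 -17.41863854431152
```

View pics/t8.png

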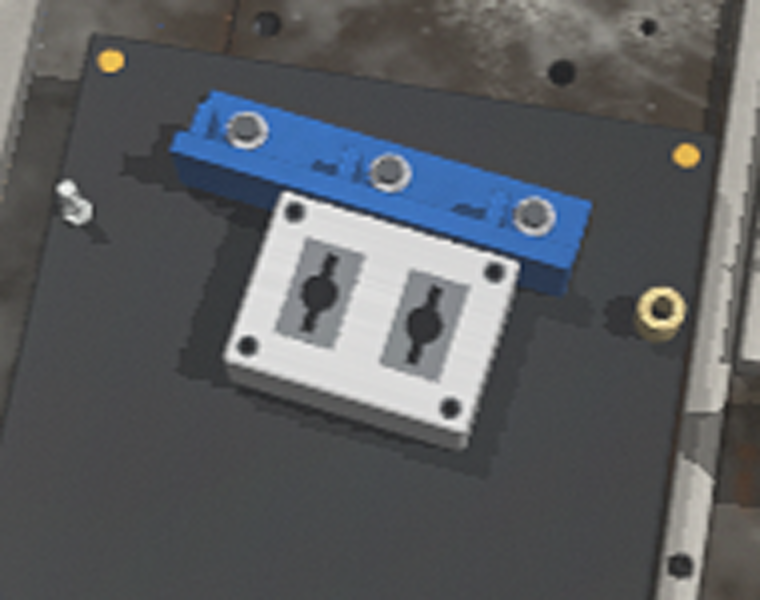

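The picture shows the block flat against the fence, with its top edge from about (285,193) to (520,263) running along the fence front. It is parallel to within 0.1° and about 17 mm off the middle. The bush and bolt have not moved, and the hand is clear.

```bash
python3 -c "
from plant import r
print(r.close_job())"
```

```text
the job is handed in; nothing more can be done
None
```

The job is handed in at about 21 s: the die block lies with a long side flat against the fence, about 0.1° off parallel and 17 mm off its middle by the top camera, with the hand clear and no contact with the other items; no verdict was returned.

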